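Open the ratchet book rack

ROBOT

A 6-joint arm with a two-finger parallel gripper is mounted at the origin on the work surface. World frame = base frame: x ahead of the robot, y to its left, z up, the work surface at z = 0. Lengths are in m, angles in rad, forces in N, time in s.
With the tool pointing down it reaches from about 0.3 to 0.775 m from the base axis. Payload 14.6 kg.
Tool frame: the origin (TCP) lies on the centre line of the jaws, within the pads' length; the fingertips stand ctrl.tcp_to_tips ahead of it and the grasp point (between the pads) lies 2 mm behind it (ctrl.tcp_to_tips is the distance from the TCP to the fingertips, in m); z points along the fingers, y is the line along which they close (so a half turn about z gives the same grasp; the last joint's range is limited). The gripper opens to 94 mm and grips with 3 to 60 N. Pads are 16 mm wide; open, the fingers measure 119 mm over their backs; the gripper's body (75 mm by 177 mm) begins 78 mm behind the grasp point.
Start: joints at [1.281, 0.3, 1.521, -0, 1.321, -0.067], TCP at [0.122, 0.536, 0.222] pointing down, gripper open.
Joint ranges: [-3.03, 3.03], [-0.79, 2.21], [0.23, 2.52], [-1.04, 4.18], [0, 3.07], [-2.55, 2.55]. Speed limits (rad/s): [2.22, 2.22, 2.57, 3.14, 3.14, 3.14].

INTERFACE

Orientations are given as [roll, pitch, yaw] about the fixed x, y, z axes, in that order (R = Rz(yaw) Ry(pitch) Rx(roll)).
In Python, from station import telemetry, viewer, hand_in, ctrl gives the robot as it stands.
- The arm moves only by the tool step_arm, never from a script. Its argument "plan" is a list of rows, each an object of numbers: "dx", "dy", "dz": the shift along the tool's x, y, z scaled (see below); "rx", "ry", "rz": the turn, a rotation vector about the tool's x, y, z scaled (see below); "claw": the closure, from 0 (fully open) to 1 (shut). In form: [{"dx": .., "dy": .., "dz": .., "rx": .., "ry": .., "rz": .., "claw": ..}, ...]. A call has 1 to 10 rows; each row shifts and turns the commanded pose from where the row before left it, along the tool's axes as they then stand; what a row does not reach is not made up. The controller multiplies each number of a shift by 0.1 m and each number of a turn by 90 degrees. A row lasts 1/10 s, in which the tool goes at most 50 mm and 8.59 degrees, less where a joint would pass 70% of its speed; a pose out of reach is approached as far as the arm can. A call with a number of a shift or a turn outside -1 to 1 is refused whole. A call with a gripper value outside its range is refused whole. The fingers move at their own pace and stop on an object; "grip_force" is the grip in N (left out, the last holds). Time passes only in rows, so rows that do not move let the fingers close. It gives the time, the measured TCP pose, the force, the opening and the grip force at its end, in the units of the state.
- telemetry.get_obs(): the state, without advancing time (a new reading comes with each control period).
- viewer.camera(name): name is "scene" or "top" or "wrist"; returns a dict with "img" (480x640x3 uint8, red, green, blue), "z_map" (480x640 float32, m along the optical axis (not along the pixel's ray), 0 where there is no reading), "fx", "fy", "cx", "cy" (pixels), "dist" ([k1, k2, p1, p2, k3] as OpenCV has them; the pictures are not rectified), "R" (3x3) and "t" (3): a world point X has camera coordinates R X + t; the wrist camera has in their place "tool_from_camera" (4x4, takes a point from camera to tool coordinates, whose origin is the TCP and whose axes are the flange's). Camera axes: x right, y down, z forward; pixel columns grow to the right and rows downward; lengths in m; the calibration is good to about 2 mm. A picture is of the moment at which its call begins: read the wrist's pose just before it.
- hand_in(): hands the job in; it is judged then, once.
Trained networks look in a picture, given as the dict that the camera call returned (one of the last four; its "shot" number tells which), for a name from the list of things; names that differ only in an ending like _2 or _b are one class to them, and where a whole thing is asked for, a point or a joint stands for the part that bears it (a point fixed in the world has none). Each returns a list of dicts, best first, with "score" (0 to 1); they miss things now and then, are a little off and sometimes report something else, mostly with a low value. They report only what shows in the picture. A call takes as long as a camera call. They do not tell look-alikes from the thing itself.
- viewer.recognise(target, picture): "rect" ([left, top, right, bottom] in pixels, round what is visible of it).
The state is a dict: "time_s": time; "qpos": joint angles; "joint_vel": joint speeds; "tau": joint torques, N m; "ee_pos": TCP position; "eef_rot": TCP orientation; "force": force on the tool from outside, world axes, zero at the start; "moment": the same for the moment, N m; "grip_width": finger opening in m; "grip_force": force on a finger pad.
Only numpy, scipy, OpenCV 4.12 (cv2) and the standard library are available. Lean on these libraries where they do the work, as an engineer would, in place of code of your own. Each camera call takes 0.05 s, during which the arm holds its last target. There are 200 camera calls.

TASK

Make room for another book in the bedside book rack: press the black release pad on the sliding jaw down and, keeping it down, push the jaw back along its bar, away from the standing books, until it is fully home against the wooden end stop; then let the pad spring back up so that the ratchet locks. Leave the standing books upright in their place and leave the other things on the bedside top alone; nothing is to be picked up.

Things in the scene. Friction and masses are not known exactly. Their poses are not given: they have to be found in the camera images.
- rack: Fixed wooden book rack. Origin: on the bedside top below its middle; +y runs along its bar from the books to the end stop (the way the jaw goes back), z up. In its frame (mm): board 15 thick, x -85 to 65, y -195 to 160; end wall 120 high at y -195 to -185; aluminium bar at x 82 to 98, z 34 to 44, teeth below; wooden end stop 58 high at y 140 to 160, x 67 to 113.
- jaw (a joint): Grey metal jaw sliding on the bar: metres moved back along rack +y from its foremost place, 0.142 = home at the end stop; starts at 0.005 to 0.065. The 12 mm ratchet stops it going back unless the release is down; then 1 to 3 N slide it. In rack frame, mm, d = 1000 x value: plate y -100+d to -94+d, x -60 to 110, top z 100; carriage x 71 to 109, to y -2+d, top z 51; lug on its rear end.
- jaw_lug (a point): Middle of the pushing face (it looks to the books, rack -y) of the upright lug at the jaw's rear end, 85 mm above the bedside top; moves with the jaw. The lug is 38 mm wide (rack x), 12 thick (y), top at 100 mm. A finger standing on the pad pushes against this face to move the jaw.
- release (a joint): Ratchet release, a sprung pad: metres pressed straight down, 0 up (locked) to 0.010 fully down. The ratchet is free from about 0.006 on. The spring needs about 4 N to start and 8 N fully down; let go, the pad springs up again. A finger holding it down drags the jaw along by friction either way, so lift straight off.
- release_top (a point): Centre of the top of the black ribbed release pad, 34 mm (rack x) by 50 mm (rack y), on the jaw's carriage between plate and lug; 70 mm above the bedside top when up, 60 when fully down. It lies 27 mm from the lug's pushing face, towards the books, and moves with the jaw. Plate and lug are 80 mm apart; the room between is open above and on both sides.
- book_a: Standing blue paperback, 108 x 30 x 145 mm high (x, y, z), next to the rack's end wall. Origin: centre of its underside, 15 mm above the bedside top.
- book_b: Standing reddish-brown paperback, 108 x 34 x 145 mm high, between book_a and the jaw. Origin: centre of its underside.
- book_new: Grey book lying flat on the bedside top beyond the end stop, 200 x 140 x 26 mm high (x, y, z), the one that will be put in later, with the spectacles on it. Origin: centre of its underside. To be left alone.
- spectacles: Reading glasses with red temples, about 130 x 130 x 32 mm, lying open on the lying book. Origin: below their middle, on the book. To be left alone.
- clock: White alarm clock, 45 x 75 x 76 mm high, on the bedside top behind the rack's end wall. Origin: centre of its underside. To be left alone.
Not all that is in view belongs to the job. Leave any yellow look-alike of the book_b alone.

How it is judged:
On the way, in this order (a step that is already met when the one before it is completed fails the run):
1. the release is pressed while the jaw is still where it stood (within 15 mm) (value of joint release above 0.006 m and distance of jaw_lug from where it was at the start of the episode below 0.015 m), for 0.05 s.
2. the jaw reaches the end stop (value of joint jaw above 0.136 m), for 0.1 s.
At the end, for the whole second after the job is handed in: The jaw is home (joint above 0.136 of 0.142 m) and at rest, the release pad is up (pressed under 2 mm), both standing books are upright (0.12 rad) and within 20 mm of where they stood; lying book, spectacles and clock within 30 mm of where they were (value of joint jaw above 0.136 m and value of joint release below 0.002 m and velocity of joint jaw below 0.01 m/s and angle between each of book_a, book_b's own z axis and vertical below 0.12 rad and distance of each of book_a, book_b from where it was at the start of the episode below 0.02 m and distance of each of book_new, spectacles, clock from where it was at the start of the episode below 0.03 m); the robot touches nothing.
It fails at once if a standing book is tipped over or lifted off the rack (angle between any of book_a, book_b's own z axis and vertical above 0.4 rad or height (world z) of any of book_a, book_b above 0.03 m).
It fails at once if the lying book, the spectacles or the clock are lifted or shoved away (more than 30 mm) (distance of any of book_new, spectacles, clock from where it was at the start of the episode above 0.03 m or height (world z) of any of book_new, clock above 0.015 m or height (world z) of spectacles above 0.045 m).
It also fails if it takes over 32 s, if anything falls off the work surface, if the arm or the gripper's body presses on something with over 40 N, if the wrist force passes 120 N, or if a joint passes its speed limit or range.

## Working session

There is one attempt and no reset: what is moved stays moved. The work goes in short steps, Python scripts to look and compute and a tool call to move; the robot and the scene stay as the last step left them, time stands still between calls to the robot, and variables do not carry over. Pictures are saved under pics/ and viewed, at most 10 in all, crops included, and the job is handed in when it is done.

Besides the shell and the picture viewer there is one more tool, called as name(argument=value, ...) on one line, values as JSON. step_arm: Moves the arm, as the interface text tells. Shifts and turns lie within -1 to 1; 1 stands for 0.1 m of shift or 90 degrees of turn. Its arguments: {"type":"object","properties":{"plan":{"type":"array"},"grip_force":{"type":"number"}},"required":["plan"]}

```bash
mkdir -p pics
cat > h.py <<'E'
import numpy as np,cv2
from station import telemetry,viewer,hand_in,ctrl
def cloud(p):
    h,w=p["z_map"].shape
    u,v=np.meshgrid(np.arange(w),np.arange(h))
    K=np.array([[p["fx"],0,p["cx"]],[0,p["fy"],p["cy"]],[0,0,1.]])
    n=cv2.undistortPoints(np.stack([u,v],-1).reshape(-1,1,2).astype(np.float64),K,np.array(p["dist"],float)).reshape(h,w,2)
    z=p["z_map"]; c=np.dstack([n[...,0]*z,n[...,1]*z,z])
    X=(c-np.array(p["t"]).ravel())@np.array(p["R"])
    X[z==0]=np.nan
    return X
E
python3 - <<'E'
from h import *
o=telemetry.get_obs(); print(o["time_s"],o["ee_pos"],o["eef_rot"],o["force"],o["grip_width"],ctrl.tcp_to_tips)
for n in ["scene","top"]:
    p=viewer.camera(n); X=cloud(p); np.save(n+".npy",X)
    cv2.imwrite(f"pics/{n}.png",p["img"][...,::-1])
    for t in ["rack","jaw_lug","release_top","book_b","book_new","clock"]:
        for d in viewer.recognise(t,p)[:2]:
            l,a,r,b=map(int,d["rect"]); print(n,t,round(d["score"],2),(l,a,r,b),np.round(np.nanmedian(X[a:b+1,l:r+1].reshape(-1,3),0),3))
E
```

```text
0.0 [0.12146727 0.53615922 0.22188058] [-3.14040824e+00 -7.85781205e-05  2.91877918e+00] [-0.48342012 -0.60642564  0.12284029] 0.0944156245944586 0.017
scene rack 0.58 (210, 182, 418, 288) [ 0.518 -0.043  0.014]
scene jaw_lug 0.57 (286, 187, 354, 282) [ 0.492 -0.031  0.014]
scene release_top 0.56 (317, 245, 344, 267) [ 0.572 -0.005  0.066]
scene book_b 0.78 (192, 275, 247, 373) [ 0.735 -0.166  0.065]
scene book_b 0.76 (142, 158, 197, 245) [ 0.479 -0.321  0.046]
scene book_new 0.87 (407, 181, 495, 269) [0.445 0.234 0.024]
scene clock 0.74 (234, 169, 266, 268) [ 0.554 -0.159  0.088]
scene clock 0.56 (160, 247, 207, 289) [ 0.613 -0.274  0.044]
top rack 0.79 (248, 200, 436, 332) [ 0.512 -0.053  0.014]
top release_top 0.69 (308, 226, 332, 244) [ 0.576 -0.003  0.068]
top book_b 0.75 (378, 231, 416, 289) [ 0.52  -0.154  0.156]
top book_b 0.64 (384, 132, 419, 192) [ 0.732 -0.167  0.094]
top book_new 0.78 (178, 251, 251, 355) [0.428 0.223 0.026]
top clock 0.69 (426, 212, 466, 243) [ 0.598 -0.275  0.064]
```

View pics/top.png

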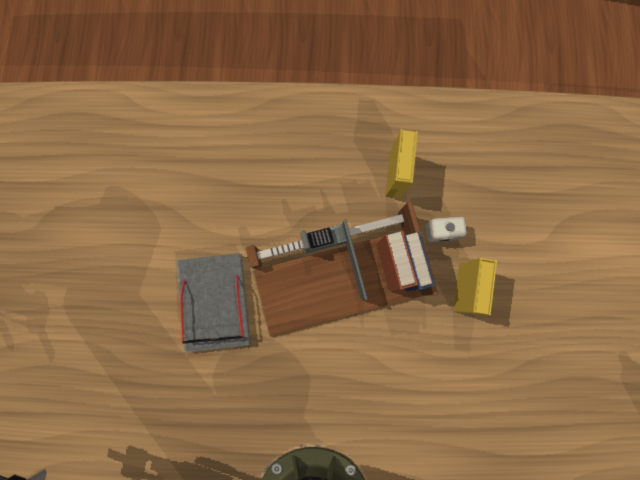

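View pics/scene.png

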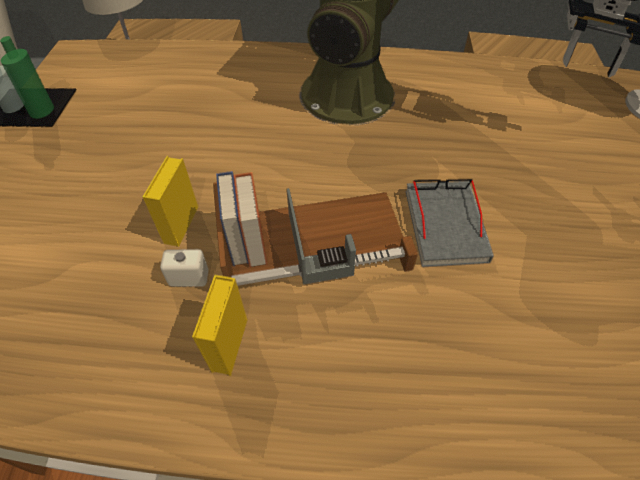

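The top view shows the pad at about (320,237), the lug at about (307,238), the plate at (355,260) and the end stop at (254,256). In both views the books stand at about (410,260) in the top picture, with the yellow look-alikes clear of the bar. Next I fit the rack direction and lug.

Run:
```python
from h import *
X=np.load("top.npy")
def reg(l,a,r,b,z0,z1):
    P=X[a:b,l:r].reshape(-1,3); return P[(P[:,2]>z0)&(P[:,2]<z1)]
pl=reg(338,215,375,305,.092,.106); bar=reg(255,205,405,270,.036,.048)
stop=reg(240,240,270,275,.052,.064); lug=reg(296,222,320,255,.092,.106); pad=reg(304,222,336,250,.064,.075)
for n,P in dict(plate=pl,bar=bar,stop=stop,lug=lug,pad=pad).items():
    if len(P)<4: print(n,len(P));continue
    c,(w,h),ang=cv2.minAreaRect(P[:,:2].astype(np.float32)*1000)
    vx,vy,*_=cv2.fitLine(P[:,:2].astype(np.float32),cv2.DIST_HUBER,0,.001,.001).ravel()
    print(n,len(P),np.round(c,1),round(w,1),round(h,1),round(ang,1),"line",round(np.degrees(np.arctan2(vy,vx)),1),"mean",np.round(P.mean(0),4))
```

```text
plate 268 [523.3 -75.1] 168.2 6.6 15.8 line 16.0 mean [ 0.5223 -0.0749  0.0997]
bar 886 [537.3 -33.5] 116.5 334.1 15.9 line -74.1 mean [ 0.5755 -0.0336  0.044 ]
stop 198 [529.8 140.3] 44.8 19.9 17.1 line 16.4 mean [0.5295 0.1399 0.0581]
lug 106 [561.3  28.3] 37.7 11.4 15.3 line 16.1 mean [0.5613 0.0283 0.0998]
pad 380 [569.6  -1.6] 35.4 53.4 15.7 line -74.4 mean [ 0.5702 -0.003   0.0692]
```

step_arm(plan=[{"rz": 0.085, "claw": 1}, {"rz": 0.085, "claw": 1}, {"rz": 0.085, "claw": 1}, {"rz": 0.085, "claw": 1}, {"rz": 0.085, "claw": 1}, {"rz": 0.085, "claw": 1}, {"rz": 0.085, "claw": 1}, {"rz": 0.085, "claw": 1}, {"claw": 1}, {"claw": 1}], grip_force=10)

```text
$.plan[0]: bad value
```

step_arm(plan=[{"dx": -0.315, "dy": 0.141, "claw": 1}, {"dx": -0.315, "dy": 0.141, "claw": 1}, {"dx": -0.315, "dy": 0.141, "claw": 1}, {"dx": -0.315, "dy": 0.141, "claw": 1}, {"dx": -0.315, "dy": 0.141, "claw": 1}, {"dx": -0.315, "dy": 0.141, "claw": 1}, {"dx": -0.315, "dy": 0.141, "claw": 1}, {"dx": -0.315, "dy": 0.141, "claw": 1}, {"dx": -0.315, "dy": 0.141, "claw": 1}, {"dx": -0.315, "dy": 0.141, "claw": 1}])

```text
$.plan[0]: bad value
```

step_arm(plan=[{"dx": -0.315, "dy": 0.141, "claw": 1}, {"dx": -0.315, "dy": 0.141, "claw": 1}, {"dx": -0.315, "dy": 0.141, "claw": 1}, {"dx": -0.315, "dy": 0.141, "claw": 1}, {"dx": -0.315, "dy": 0.141, "claw": 1}, {"dx": -0.315, "dy": 0.141, "claw": 1}, {"dx": -0.315, "dy": 0.141, "claw": 1}, {"dx": -0.315, "dy": 0.141, "claw": 1}, {"dx": -0.315, "dy": 0.141, "claw": 1}, {"claw": 1}])

```text
$.plan[0]: bad value
```

step_arm(plan=[{"dx": 0, "dy": 0, "dz": 0, "rx": 0, "ry": 0, "rz": 0.085, "claw": 1}, {"dx": 0, "dy": 0, "dz": 0, "rx": 0, "ry": 0, "rz": 0.085, "claw": 1}, {"dx": 0, "dy": 0, "dz": 0, "rx": 0, "ry": 0, "rz": 0.085, "claw": 1}, {"dx": 0, "dy": 0, "dz": 0, "rx": 0, "ry": 0, "rz": 0.085, "claw": 1}, {"dx": 0, "dy": 0, "dz": 0, "rx": 0, "ry": 0, "rz": 0.085, "claw": 1}, {"dx": 0, "dy": 0, "dz": 0, "rx": 0, "ry": 0, "rz": 0.085, "claw": 1}, {"dx": 0, "dy": 0, "dz": 0, "rx": 0, "ry": 0, "rz": 0.085, "claw": 1}, {"dx": 0, "dy": 0, "dz": 0, "rx": 0, "ry": 0, "rz": 0.085, "claw": 1}, {"dx": 0, "dy": 0, "dz": 0, "rx": 0, "ry": 0, "rz": 0, "claw": 1}], grip_force=10)

```text
time_s: 1.6
ee_pos: [0.1215, 0.5364, 0.2224]
eef_rot: [-3.142, 0.0, 1.848]
force: [0.2, 0.2, 0.1]
grip_width: 0.025
grip_force: 0.0
```

step_arm(plan=[{"dx": -0.315, "dy": 0.141, "dz": 0, "rx": 0, "ry": 0, "rz": 0, "claw": 1}, {"dx": -0.315, "dy": 0.141, "dz": 0, "rx": 0, "ry": 0, "rz": 0, "claw": 1}, {"dx": -0.315, "dy": 0.141, "dz": 0, "rx": 0, "ry": 0, "rz": 0, "claw": 1}, {"dx": -0.315, "dy": 0.141, "dz": 0, "rx": 0, "ry": 0, "rz": 0, "claw": 1}, {"dx": -0.315, "dy": 0.141, "dz": 0, "rx": 0, "ry": 0, "rz": 0, "claw": 1}, {"dx": -0.315, "dy": 0.141, "dz": 0, "rx": 0, "ry": 0, "rz": 0, "claw": 1}, {"dx": -0.315, "dy": 0.141, "dz": 0, "rx": 0, "ry": 0, "rz": 0, "claw": 1}, {"dx": -0.315, "dy": 0.141, "dz": 0, "rx": 0, "ry": 0, "rz": 0, "claw": 1}, {"dx": -0.315, "dy": 0.141, "dz": 0, "rx": 0, "ry": 0, "rz": 0, "claw": 1}, {"dx": -0.315, "dy": 0.141, "dz": 0, "rx": 0, "ry": 0, "rz": 0, "claw": 1}])

```text
time_s: 2.6
ee_pos: [0.3448, 0.2714, 0.2226]
eef_rot: [3.141, -0.0, 1.855]
force: [0.2, 1.5, 0.2]
grip_width: 0.0003
grip_force: 0.0
```

step_arm(plan=[{"dx": -0.315, "dy": 0.141, "dz": 0, "rx": 0, "ry": 0, "rz": 0, "claw": 1}, {"dx": -0.315, "dy": 0.141, "dz": 0, "rx": 0, "ry": 0, "rz": 0, "claw": 1}, {"dx": -0.315, "dy": 0.141, "dz": 0, "rx": 0, "ry": 0, "rz": 0, "claw": 1}, {"dx": -0.315, "dy": 0.141, "dz": 0, "rx": 0, "ry": 0, "rz": 0, "claw": 1}, {"dx": -0.315, "dy": 0.141, "dz": 0, "rx": 0, "ry": 0, "rz": 0, "claw": 1}, {"dx": -0.315, "dy": 0.141, "dz": 0, "rx": 0, "ry": 0, "rz": 0, "claw": 1}, {"dx": -0.315, "dy": 0.141, "dz": 0, "rx": 0, "ry": 0, "rz": 0, "claw": 1}, {"dx": -0.315, "dy": 0.141, "dz": 0, "rx": 0, "ry": 0, "rz": 0, "claw": 1}, {"dx": -0.315, "dy": 0.141, "dz": 0, "rx": 0, "ry": 0, "rz": 0, "claw": 1}, {"dx": 0, "dy": 0, "dz": 0, "rx": 0, "ry": 0, "rz": 0, "claw": 1}])

```text
time_s: 3.6
ee_pos: [0.5458, 0.0325, 0.2219]
eef_rot: [-3.141, 0.0, 1.852]
force: [-0.4, 0.1, -0.4]
grip_width: 0.0004
grip_force: 0.0
```

step_arm(plan=[{"dx": -0.283, "dy": 0.138, "dz": 0, "rx": 0, "ry": 0, "rz": 0, "claw": 1}, {"dx": 0, "dy": 0, "dz": 0.19, "rx": 0, "ry": 0, "rz": 0, "claw": 1}, {"dx": 0, "dy": 0, "dz": 0.19, "rx": 0, "ry": 0, "rz": 0, "claw": 1}, {"dx": 0, "dy": 0, "dz": 0.19, "rx": 0, "ry": 0, "rz": 0, "claw": 1}, {"dx": 0, "dy": 0, "dz": 0.19, "rx": 0, "ry": 0, "rz": 0, "claw": 1}, {"dx": 0, "dy": 0, "dz": 0.19, "rx": 0, "ry": 0, "rz": 0, "claw": 1}, {"dx": 0, "dy": 0, "dz": 0, "rx": 0, "ry": 0, "rz": 0, "claw": 1}])

```text
time_s: 4.3
ee_pos: [0.5641, 0.0123, 0.1253]
eef_rot: [-3.138, -0.001, 1.854]
force: [-0.5, 0.3, -0.3]
grip_width: 0.0008
grip_force: 0.0
```

Run:
```python
from h import *
from scipy.spatial.transform import Rotation as Ro
o=telemetry.get_obs(); p=viewer.camera("wrist"); cv2.imwrite("pics/w1.png",p["img"][...,::-1])
T=np.array(p["tool_from_camera"])
p["R"]=np.eye(3);p["t"]=np.zeros(3);C=cloud(p)
C=(C@T[:3,:3].T+T[:3,3]).reshape(-1,3)   # tool coords
W=C@Ro.from_euler("xyz",o["eef_rot"]).as_matrix().T+o["ee_pos"]
print(o["ee_pos"],o["eef_rot"])
for n,z0,z1 in [("lug/plate",.094,.106),("pad",.064,.076)]:
    m=(W[:,2]>z0)&(W[:,2]<z1)&(abs(C[:,0])<.09)&(abs(C[:,1])<.05)
    P=C[m]; 
    h,e=np.histogram(P[:,0],bins=np.arange(-.09,.09,.004)); print(n,[(round(a*1000),b) for a,b in zip(e,h) if b], "ymid",(np.percentile(P[:,1],[1,99]) if len(P) else None))
```

```text
[0.56407334 0.01227621 0.12528744] [-3.13776901e+00 -1.35324021e-03  1.85406016e+00]
lug/plate [(6, np.int64(8)), (10, np.int64(363)), (14, np.int64(451)), (18, np.int64(558)), (22, np.int64(3))] ymid [-0.016336    0.01966575]
pad [(-74, np.int64(17)), (-70, np.int64(4)), (-30, np.int64(1)), (-26, np.int64(8)), (-22, np.int64(12)), (-18, np.int64(18)), (-14, np.int64(29)), (-10, np.int64(176)), (-6, np.int64(263)), (-2, np.int64(99)), (18, np.int64(274)), (22, np.int64(1))] ymid [-0.01525497  0.01867897]
```

View pics/w1.png

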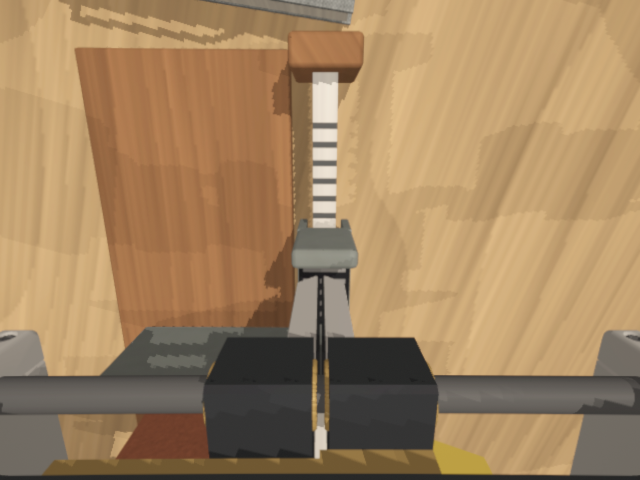

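The wrist picture shows the lug at about (325,245) and the end stop at about (326,50), both in line with the closed fingers at about (320,390). The lug face is about 10 mm ahead of the TCP, so I back off a few mm and go down.

step_arm(plan=[{"dx": -0.04, "dy": 0.02, "dz": 0, "rx": 0, "ry": 0, "rz": 0, "claw": 1}, {"dx": 0, "dy": 0, "dz": 0.08, "rx": 0, "ry": 0, "rz": 0, "claw": 1}, {"dx": 0, "dy": 0, "dz": 0.08, "rx": 0, "ry": 0, "rz": 0, "claw": 1}, {"dx": 0, "dy": 0, "dz": 0.08, "rx": 0, "ry": 0, "rz": 0, "claw": 1}, {"dx": 0, "dy": 0, "dz": 0.08, "rx": 0, "ry": 0, "rz": 0, "claw": 1}, {"dx": 0, "dy": 0, "dz": 0, "rx": 0, "ry": 0, "rz": 0, "claw": 1}])

```text
time_s: 4.95
ee_pos: [0.5678, 0.0086, 0.0941]
eef_rot: [-3.14, -0.001, 1.851]
force: [-0.1, -0.0, -0.0]
grip_width: 0.0005
grip_force: 0.0
```

step_arm(plan=[{"dx": 0, "dy": 0, "dz": 0.04, "rx": 0, "ry": 0, "rz": 0, "claw": 1}, {"dx": 0, "dy": 0, "dz": 0.04, "rx": 0, "ry": 0, "rz": 0, "claw": 1}, {"dx": 0, "dy": 0, "dz": 0.03, "rx": 0, "ry": 0, "rz": 0, "claw": 1}, {"dx": 0, "dy": 0, "dz": 0.03, "rx": 0, "ry": 0, "rz": 0, "claw": 1}, {"dx": 0, "dy": 0, "dz": 0, "rx": 0, "ry": 0, "rz": 0, "claw": 1}, {"dx": 0, "dy": 0, "dz": 0, "rx": 0, "ry": 0, "rz": 0, "claw": 1}])

```text
time_s: 5.55
ee_pos: [0.5686, 0.0085, 0.0818]
eef_rot: [3.141, 0.0, 1.851]
force: [-0.6, 0.2, 6.0]
grip_width: 0.0001
grip_force: 2.9
```

step_arm(plan=[{"dx": 0, "dy": 0, "dz": 0.025, "rx": 0, "ry": 0, "rz": 0, "claw": 1}, {"dx": 0, "dy": 0, "dz": 0.02, "rx": 0, "ry": 0, "rz": 0, "claw": 1}, {"dx": 0, "dy": 0, "dz": 0, "rx": 0, "ry": 0, "rz": 0, "claw": 1}, {"dx": 0, "dy": 0, "dz": 0, "rx": 0, "ry": 0, "rz": 0, "claw": 1}])

```text
time_s: 5.95
ee_pos: [0.5686, 0.0085, 0.0775]
eef_rot: [3.141, 0.0, 1.851]
force: [-3.0, 0.3, 6.9]
grip_width: 0.0004
grip_force: 3.7
```

step_arm(plan=[{"dx": 0.05, "dy": 0, "dz": 0, "rx": 0, "ry": 0, "rz": 0, "claw": 1}, {"dx": 0.1, "dy": 0, "dz": 0, "rx": 0, "ry": 0, "rz": 0, "claw": 1}, {"dx": 0.1, "dy": 0, "dz": 0, "rx": 0, "ry": 0, "rz": 0, "claw": 1}, {"dx": 0.1, "dy": 0, "dz": 0, "rx": 0, "ry": 0, "rz": 0, "claw": 1}, {"dx": 0.1, "dy": 0, "dz": 0, "rx": 0, "ry": 0, "rz": 0, "claw": 1}, {"dx": 0, "dy": 0, "dz": 0, "rx": 0, "ry": 0, "rz": 0, "claw": 1}])

```text
time_s: 6.55
ee_pos: [0.556, 0.0526, 0.0776]
eef_rot: [3.141, 0.0, 1.851]
force: [-2.1, 0.5, 8.1]
grip_width: 0.0005
grip_force: 3.7
```

step_arm(plan=[{"dx": 0.1, "dy": 0, "dz": 0, "rx": 0, "ry": 0, "rz": 0, "claw": 1}, {"dx": 0.1, "dy": 0, "dz": 0, "rx": 0, "ry": 0, "rz": 0, "claw": 1}, {"dx": 0.1, "dy": 0, "dz": 0, "rx": 0, "ry": 0, "rz": 0, "claw": 1}, {"dx": 0.1, "dy": 0, "dz": 0, "rx": 0, "ry": 0, "rz": 0, "claw": 1}, {"dx": 0.05, "dy": 0, "dz": 0, "rx": 0, "ry": 0, "rz": 0, "claw": 1}, {"dx": 0, "dy": 0, "dz": 0, "rx": 0, "ry": 0, "rz": 0, "claw": 1}])

```text
time_s: 7.15
ee_pos: [0.5436, 0.0956, 0.0776]
eef_rot: [3.141, 0.0, 1.851]
force: [-2.5, 0.5, 7.1]
grip_width: 0.0002
grip_force: 3.7
```

step_arm(plan=[{"dx": 0.03, "dy": 0, "dz": 0, "rx": 0, "ry": 0, "rz": 0, "claw": 1}, {"dx": 0.03, "dy": 0, "dz": 0, "rx": 0, "ry": 0, "rz": 0, "claw": 1}, {"dx": 0.03, "dy": 0, "dz": 0, "rx": 0, "ry": 0, "rz": 0, "claw": 1}, {"dx": 0, "dy": 0, "dz": 0, "rx": 0, "ry": 0, "rz": 0, "claw": 1}])

```text
time_s: 7.55
ee_pos: [0.5413, 0.1039, 0.0776]
eef_rot: [3.141, 0.0, 1.851]
force: [-2.6, 0.9, 7.3]
grip_width: 0.0002
grip_force: 3.7
```

step_arm(plan=[{"dx": 0.025, "dy": 0, "dz": 0, "rx": 0, "ry": 0, "rz": 0, "claw": 1}, {"dx": 0.025, "dy": 0, "dz": 0, "rx": 0, "ry": 0, "rz": 0, "claw": 1}, {"dx": 0, "dy": 0, "dz": 0, "rx": 0, "ry": 0, "rz": 0, "claw": 1}])

```text
time_s: 7.85
ee_pos: [0.5404, 0.1082, 0.0778]
eef_rot: [3.14, 0.001, 1.851]
force: [-0.8, -3.3, 6.3]
grip_width: 0.0004
grip_force: 3.6
```

step_arm(plan=[{"dx": 0.025, "dy": 0, "dz": 0, "rx": 0, "ry": 0, "rz": 0, "claw": 1}, {"dx": 0, "dy": 0, "dz": 0, "rx": 0, "ry": 0, "rz": 0, "claw": 1}])

```text
time_s: 8.05
ee_pos: [0.5399, 0.1103, 0.0778]
eef_rot: [3.139, 0.002, 1.851]
force: [1.6, -4.7, 7.5]
grip_width: 0.0003
grip_force: 4.6
```

step_arm(plan=[{"dx": 0.02, "dy": 0, "dz": 0, "rx": 0, "ry": 0, "rz": 0, "claw": 1}, {"dx": 0.02, "dy": 0, "dz": 0, "rx": 0, "ry": 0, "rz": 0, "claw": 1}, {"dx": 0, "dy": 0, "dz": 0, "rx": 0, "ry": 0, "rz": 0, "claw": 1}])

```text
time_s: 8.35
ee_pos: [0.5398, 0.1106, 0.0779]
eef_rot: [3.139, 0.007, 1.85]
force: [8.4, -34.7, 4.9]
grip_width: 0.0004
grip_force: 21.5
```

Run:
```python
from h import *
print(telemetry.get_obs()["force"])
for n in ["wrist","scene"]:
    p=viewer.camera(n); cv2.imwrite(f"pics/{n}2.png",p["img"][...,::-1])
```

```text
[  8.43689843 -34.71084346   4.9240368 ]
```

View pics/wrist2.png

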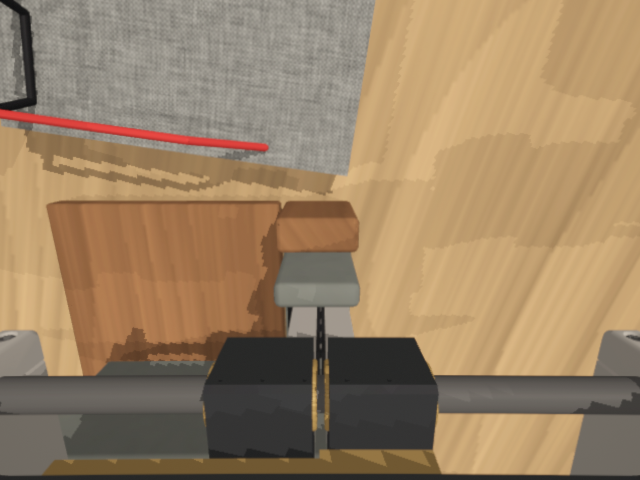

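The jaw is home: in the wrist picture the lug at about (317,275) touches the end stop at about (318,225), and the push force has risen to 35 N. I ease the push slightly and lift straight off.

step_arm(plan=[{"dx": -0.025, "dy": 0, "dz": 0, "rx": 0, "ry": 0, "rz": 0, "claw": 1}, {"dx": 0, "dy": 0, "dz": 0, "rx": 0, "ry": 0, "rz": 0, "claw": 1}])

```text
time_s: 8.65
ee_pos: [0.5399, 0.1104, 0.0778]
eef_rot: [3.139, 0.003, 1.85]
force: [3.5, -14.3, 5.7]
grip_width: 0.0006
grip_force: 9.9
```

step_arm(plan=[{"dx": 0, "dy": 0, "dz": -0.08, "rx": 0, "ry": 0, "rz": 0, "claw": 1}, {"dx": 0, "dy": 0, "dz": -0.1, "rx": 0, "ry": 0, "rz": 0, "claw": 1}, {"dx": 0, "dy": 0, "dz": -0.2, "rx": 0, "ry": 0, "rz": 0, "claw": 1}, {"dx": 0, "dy": 0, "dz": -0.3, "rx": 0, "ry": 0, "rz": 0, "claw": 1}, {"dx": 0, "dy": 0, "dz": -0.3, "rx": 0, "ry": 0, "rz": 0, "claw": 1}, {"dx": 0, "dy": 0, "dz": -0.3, "rx": 0, "ry": 0, "rz": 0, "claw": 1}, {"dx": 0, "dy": 0, "dz": 0, "rx": 0, "ry": 0, "rz": 0, "claw": 1}])

```text
time_s: 9.35
ee_pos: [0.5399, 0.1125, 0.2089]
eef_rot: [3.135, 0.001, 1.851]
force: [0.5, 0.4, 0.7]
grip_width: 0.0003
grip_force: 0.0
```

Run:
```python
from h import *
print(telemetry.get_obs()["force"],telemetry.get_obs()["ee_pos"])
p=viewer.camera("scene"); X=cloud(p); cv2.imwrite("pics/end.png",p["img"][...,::-1])
for d in viewer.recognise("release_top",p)[:1]:
    l,a,r,b=map(int,d["rect"]); print(d["rect"],np.nanmedian(X[a:b,l:r].reshape(-1,3),0))
```

```text
[0.52623837 0.44007695 0.72882485] [0.53992924 0.11250881 0.2088729 ]
[370.6, 236.7, 397.7, 257.1] [0.54296146 0.09100895 0.06770466]
```

View pics/end.png

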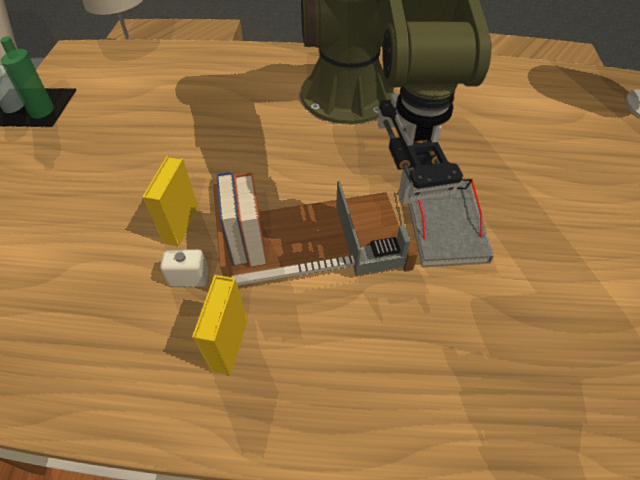

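The final picture shows the lug at about (404,245) against the end stop, the pad at about (384,247) sprung up, and the books, spectacles and clock unmoved. The arm is clear of everything.

```bash
python3 -c "
from station import hand_in
print(hand_in())"
```

```text
the job is handed in; nothing more can be done
None
```

I pushed the jaw home against the end stop with the release held down, and the pad sprang back up. In the last picture the books, spectacles and clock looked unmoved, and I handed the job in at about 9.5 s. No verdict came back.

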